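# Seat a lens barrel in an alignment V-block

### The job

Take the lens barrel from its storage rest and lay it lengthwise in the groove of the metal V-block. Gently push it along the groove until its end face butts against the stop plate, so that it lies on both flanks of the V and touches the stop, then let go of it and leave it there. Do not knock over or shift the timer and the two small vials that stand between them.

Things in the scene. Friction and masses are not known exactly. Their poses are not given: they have to be found in the camera images.
- lens_center (a point): Lens barrel: a black round barrel with aluminium end rings and flat glass-fronted ends, diameter 46 mm, length 100 mm, the same at both ends, 0.14 to 0.28 kg, loose. This point is its centre, on its axis, half-way along. Its x axis runs along the barrel. At the start it lies level on two rails of the storage rest.
- lens: The same lens barrel as a body; its origin lies on its surface, 23 mm from the axis, half-way along; x axis along the barrel. Take lens_center for grasping.
- rest: Storage rest, fixed: a grey plate 120 x 84 x 8 mm with two low black rubber rails 36 mm apart along its x axis, tops of the rails 17 mm above the worktop. Origin at the centre of the underside. The barrel lies on the rails, along x, its axis 33.5 mm above the worktop.
- vblock: V-block, fixed: a dark steel base plate 170 x 96 x 12 mm carrying an open-topped aluminium V groove (90 degrees between the flanks) that runs along its x axis, from x = -70 to x = +60 mm; upper edges of the groove 34 mm above the worktop and 20 mm either side of the middle. The end at -x is open; the stop plate closes the end at +x (away from the robot, give or take the yaw). Origin at the centre of the underside of the base, z up.
- flank_left: The V-block's flank on its +y side, an aluminium face sloping at 45 degrees, 130 mm long; same origin and axes as the V-block.
- flank_right: The V-block's flank on its -y side, likewise; same origin and axes as the V-block.
- stop_plate: The upright aluminium stop plate at the V-block's +x end, 12 mm thick, 76 mm wide, its top 52 mm above the worktop; same origin and axes as the V-block.
- stop_face (a point): Point on the stop plate's face towards the groove, where the axis of a barrel in the groove meets it: 60 mm from the V-block's origin along x, 46.5 mm above the worktop. Axes as the V-block.
- seat_center (a point): Where the barrel's centre is when it lies on both flanks and touches the stop: 50 mm before the stop face, 46.5 mm above the worktop. Axes as the V-block: x along the groove towards the stop, z up. Sliding the barrel along the groove takes about 2 to 7 N; the stop is rigid.
- timer: Bench timer, white, low, 62 x 66 x 18 mm, lying between the rest and the V-block; origin at the centre of its underside.
- vial: Dark brown vial with a white cap, standing, diameter 33 mm, height 73 mm; origin at the centre of its underside, z axis up.
- dropper: Small light vial with a white cap, standing, diameter 25 mm, height 66 mm; origin at the centre of its underside, z axis up.
There are look-alikes about, which are no part of the job. Leave any green or yellow look-alike of the lens alone.

How it is judged (in metres and radians):
On the way:
1. the barrel, lying along the groove on both flanks, is pushed against the stop plate (contact force between lens and stop_plate above 0.5 N and contact force between lens and flank_left above 0.1 N and contact force between lens and flank_right above 0.1 N and distance between lens_center and seat_center below 0.005 m and angle between the x axis of lens and the x axis of vblock, either way round below 0.06 rad), for 0.05 s.
At the end, for the whole second after the job is handed in: The barrel lies at rest along the V groove on both flanks (each bears at least 0.2 N), parallel to the groove within 0.04 rad, its centre within 4 mm of the seat and its end no more than 2.5 mm short of the stop plate, with nothing holding it; the timer and both vials are where they were (contact force between lens and flank_left above 0.2 N and contact force between lens and flank_right above 0.2 N and x of lens_center in the frame of seat_center above -0.0025 m and distance between lens_center and seat_center below 0.004 m and angle between the x axis of lens and the x axis of vblock, either way round below 0.04 rad and linear speed of lens below 0.02 m/s); the robot touches nothing.
It fails at once if the barrel is dropped on or rammed into the V-block (more than 60 N) (contact force between lens and vblock above 60 N).
It fails at once if the timer is shifted by more than 20 mm (distance of timer from where it was at the start of the episode above 0.02 m).
It fails at once if the dark vial is shifted by more than 20 mm or knocked over (distance of vial from where it was at the start of the episode above 0.02 m or angle between vial's own z axis and vertical above 0.5 rad).
It fails at once if the small light vial is shifted by more than 20 mm or knocked over (distance of dropper from where it was at the start of the episode above 0.02 m or angle between dropper's own z axis and vertical above 0.5 rad).
It also fails if it takes over 48 s, if anything falls off the work surface, if the arm or the gripper's body presses on something with over 40 N, if the wrist force passes 120 N, or if a joint passes its speed limit or range.

### The arm

A 6-joint arm with a two-finger parallel gripper is mounted at the origin on a cart in front of the work surface, level with it; the furniture and walls round the work are solid. World frame = base frame: x ahead of the robot, y to its left, z up, the work surface at z = 0. Lengths are in mm, angles in rad, forces in N, time in s.
With the tool pointing down it reaches from about 275 to 750 mm from the base axis. Payload 10.2 kg.
Tool frame: the origin (TCP) lies between the finger pads; the fingertips stand 17 mm ahead of it and the grasp point (between the pads) lies 2 mm behind it; y points along the fingers, x is the direction in which the jaws open and shut, and the axes are right-handed (so a half turn about y gives the same grasp; the last joint's range is limited). The gripper opens to 85 mm and grips with 20 to 120 N. Pads are 22 mm wide; open, the fingers measure 114 mm over their backs; the gripper's body (76 mm by 85 mm) begins 54 mm behind the grasp point. The pads swing forward as they close: fully open they stand 13 mm farther back than shut.
Start: joints at [1.097, 0.313, 1.498, -0, 1.331, -0.223], TCP at [130.307, 508.578, 248.294] pointing down, gripper open.
Joint ranges: [-2.94, 2.94], [-0.97, 2.17], [0.19, 2.56], [-1.23, 4.37], [0.02, 3.11], [-2.88, 2.88]. Speed limits (rad/s): [2.39, 2.39, 3.01, 3.14, 3.14, 3.14].

### API

Orientations are given as a unit quaternion [w, x, y, z].
In Python, from rig import ctrl gives the robot as it stands.
- The arm moves only by the tool jog_arm, never from a script. Its argument "targets" is a list of rows, each an object with "offset": the shift along the tool's x, y, z in m, a list of three; "yaw": the turn about the tool's y in rad. In form: [{"offset": [dx, dy, dz], "yaw": yaw}, ...]. A call has 1 to 12 rows; each row is the pose to reach, as a shift and turn from the pose measured when the call began, along the tool's axes at that moment; what a row does not reach only later rows make up. A row lasts 1/12 s, in which the tool goes at most 41.7 mm and 7.16 degrees, less where a joint would pass 70% of its speed; a pose out of reach is approached as far as the arm can. A call with a gripper value outside its range is refused whole. "fingers" is the finger opening in m, from 0 to 0.0854, set as the call begins (left out, the last holds). The fingers move at their own pace and stop on an object; "grip_force" is the grip in N (left out, the last holds). Time passes only in rows, so rows that repeat a pose let the fingers close. It gives the time, the measured TCP pose, the force and the opening at its end, in the units of the state.
- ctrl.sense(): the state, without advancing time (a new reading comes with each control period).
- ctrl.capture(name): name is "scene" or "side" or "wrist"; returns a dict with "img" (400x640x3 uint8, red, green, blue), "intrinsics" (3x3 intrinsics, pixels), "T" (4x4, takes a point from camera to world coordinates); the wrist camera has in their place "mount" (4x4, takes a point from camera to tool coordinates, whose origin is the TCP and whose axes are the tool frame's). Camera axes: x right, y up, looking along -z (the intrinsics and any distortion apply to the point x, -y, -z); pixel columns grow to the right and rows downward; lengths in mm; the calibration is good to about 2 mm. A picture is of the moment at which its call begins: read the wrist's pose just before it. There is no depth.
- ctrl.finish_job(): hands the job in, once; it reports no verdict.
Trained networks look in the newest picture that a camera, given by its name, has taken for a name from the list of things; names that differ only in an ending like _2 or _b are one class to them, and where a whole thing is asked for, a point or a joint stands for the part that bears it (a point fixed in the world has none). Each returns a list of dicts, best first, with "score" (0 to 1); they miss things now and then, are a little off and sometimes report something else, mostly with a low value. They report only what shows in the picture. A call takes as long as a camera call. They do not tell look-alikes from the thing itself.
- ctrl.boxes_of(camera, target): "box" ([left, top, right, bottom] in pixels, round what is visible of it).
- ctrl.regions_of(camera, target): "region" (400x640 bool, what is visible of it) and "box" ([left, top, right, bottom] in pixels, round what is visible of it).
The state is a dict: "time_s": time; "joints": joint angles; "dq": joint speeds; "tau": joint torques, N m; "eef_pos": TCP position; "ee_rot": TCP orientation; "force": force on the tool from outside, world axes, zero at the start; "wrist_torque": the same for the moment, N m; "grip_width": opening from 0.0 (shut) to 1.0 (fully open).
Only numpy, scipy, OpenCV 4.12 (cv2) and the standard library are available. Lean on these libraries where they do the work, as an engineer would, in place of code of your own. Each camera call takes 0.05 s, during which the arm holds its last target.

## Working session

There is one attempt and no reset: what is moved stays moved. The work goes in short steps, Python scripts to look and compute and a tool call to move; the robot and the scene stay as the last step left them, time stands still between calls to the robot, and variables do not carry over. Pictures are saved under pics/ and viewed, and the job is handed in when it is done.

Besides the shell and the picture viewer there is one more tool, called in YAML: its name, and indented under it one key for each argument. jog_arm: Moves the arm, as the interface text tells. Its arguments: {"type":"object","properties":{"targets":{"type":"array"},"fingers":{"type":"number"},"grip_force":{"type":"number"}},"required":["targets"]}

```bash
ls; mkdir -p pics
python3 - <<'E'
from rig import ctrl
import cv2,numpy as np
s=ctrl.sense(); print(s)
for n in ["scene","side","wrist"]:
    c=ctrl.capture(n)
    cv2.imwrite(f"pics/{n}0.png",c["img"][:,:,::-1])
    np.savez(f"{n}0.npz",**c)
    print(n,{k:np.round(v,4).tolist() for k,v in c.items() if k!="img"})
    for t in ["lens","rest","vblock","timer","vial","dropper","stop_plate"]:
        for b in ctrl.boxes_of(n,t): print(t,round(b["score"],2),np.round(b["box"]).tolist())
print(ctrl.sense()["time_s"])
E
```

```text
pics
{'time_s': 0.0, 'joints': array([ 1.09665279e+00,  3.13446410e-01,  1.49844187e+00, -1.95936159e-05,
        1.33099227e+00, -2.23419177e-01]), 'dq': array([ 3.87662616e-04,  6.27908000e-05,  8.90056004e-04, -5.01709520e-05,
        4.80017405e-04, -9.73165932e-04]), 'tau': array([ 2.90643235e-03, -4.12280738e+01, -2.59738648e+01, -1.86766511e-05,
        4.23581965e-03, -1.39988714e-05]), 'eef_pos': array([130.17076839, 508.36225113, 247.73509616]), 'ee_rot': array([-0.55839349,  0.55879079,  0.43315062, -0.43397017]), 'force': array([-0.23179517, -0.08821784,  0.26466553]), 'wrist_torque': array([-0.05705543, -0.05465611, -0.00768378]), 'grip_width': 0.9996432929193503}
scene {'intrinsics': [[383.7359, 0.0, 315.0374], [0.0, 383.7359, 190.3207], [0.0, 0.0, 1.0]], 'T': [[0.7928, 0.3521, -0.4974, -35.1262], [-0.6092, 0.479, -0.632, -588.4683], [0.0157, 0.8041, 0.5943, 795.8133], [0.0, 0.0, 0.0, 1.0]]}
lens 0.82 [268.0, 190.0, 300.0, 212.0]
lens 0.69 [412.0, 242.0, 450.0, 270.0]
lens 0.51 [223.0, 142.0, 247.0, 162.0]
rest 0.93 [264.0, 202.0, 305.0, 218.0]
rest 0.45 [351.0, 270.0, 
[... 431 characters left out ...]
], [-0.0191, 0.863, 0.5049, 639.7492], [0.0, 0.0, 0.0, 1.0]]}
lens 0.95 [362.0, 281.0, 399.0, 325.0]
lens 0.81 [288.0, 140.0, 304.0, 159.0]
rest 0.81 [272.0, 195.0, 313.0, 212.0]
vblock 0.85 [236.0, 296.0, 324.0, 346.0]
vblock 0.67 [306.0, 246.0, 313.0, 266.0]
timer 0.84 [260.0, 241.0, 292.0, 262.0]
vial 0.83 [312.0, 223.0, 321.0, 250.0]
dropper 0.8 [301.0, 241.0, 315.0, 268.0]
stop_plate 0.67 [312.0, 294.0, 319.0, 339.0]
wrist {'intrinsics': [[316.5531, 0.0, 316.6073], [0.0, 316.5531, 195.7381], [0.0, 0.0, 1.0]], 'mount': [[1.0, 0.0007, -0.0012, 0.5749], [-0.0013, 0.3257, -0.9455, -126.11], [-0.0003, 0.9455, 0.3257, 83.7214], [0.0, 0.0, 0.0, 1.0]]}
lens 0.51 [472.0, 382.0, 497.0, 400.0]
1.2
```

View pics/scene0.png

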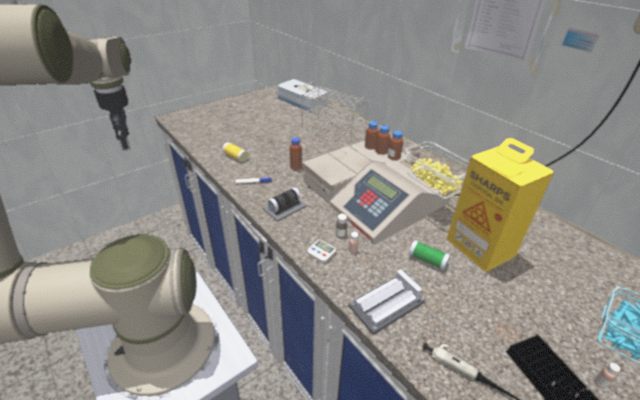

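View pics/side0.png

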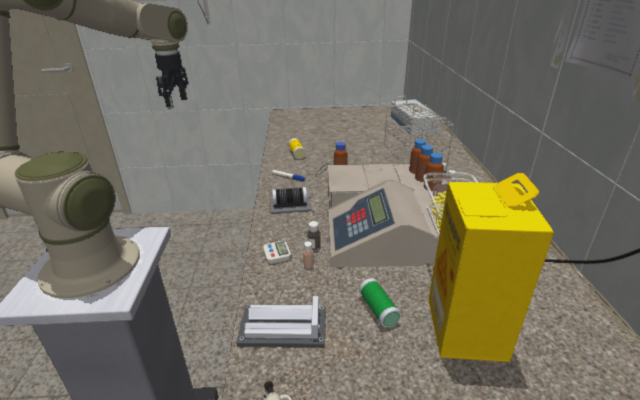

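View pics/wrist0.png

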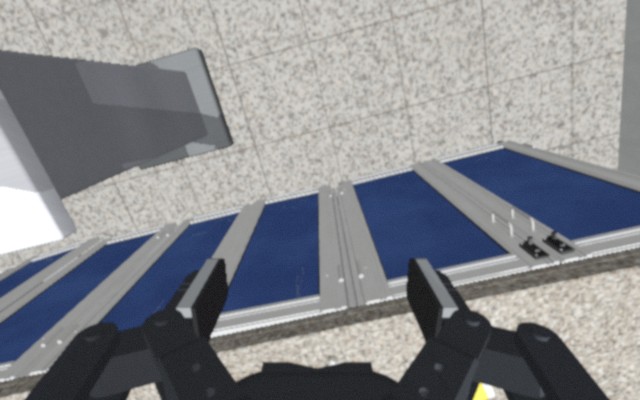

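```bash
cat > h.py <<'E'
import numpy as np,cv2
from scipy.spatial.transform import Rotation as R
def load(n): 
    d=dict(np.load(n)); return d
def Rt(s):
    q=np.asarray(s["ee_rot"]); T=np.eye(4); T[:3,:3]=R.from_quat([q[1],q[2],q[3],q[0]]).as_matrix(); T[:3,3]=s["eef_pos"]; return T
def ray(K,T,u,v):
    d=np.array([(u-K[0,2])/K[0,0],-(v-K[1,2])/K[1,1],-1.]); return T[:3,3],T[:3,:3]@d
def atz(K,T,u,v,z):
    o,d=ray(K,T,u,v); return o+d*(z-o[2])/d[2]
def proj(K,T,P):
    P=np.atleast_2d(P); c=(P-T[:3,3])@T[:3,:3]; return np.c_[K[0,2]+K[0,0]*c[:,0]/-c[:,2],K[1,2]-K[1,1]*c[:,1]/-c[:,2]]
E
python3 - <<'E'
import cv2
from h import *
S=load("scene0.npz");D=load("side0.npz")
for nm,c,u,v,z in [("lens",S,284,200,33),("lens",D,290,196,33),("vb",S,388,300,12),("vb",D,281,322,12),("timer",S,322,251,9),("timer",D,276,252,9),("vial",S,343,236,5),("vial",D,315,248,5),("dropper",S,354,252,5),("dropper",D,308,267,5)]:
    print(nm,atz(c["intrinsics"],c["T"],u,v,z).round())
def crop(c,x0,y0,x1,y1,f): return cv2.resize(c["img"][y0:y1,x0:x1,::-1],None,fx=f,fy=f,interpolation=cv2.INTER_CUBIC)
a=crop(S,255,180,315,225,6);b=crop(D,260,175,320,220,6);e=crop(S,345,262,435,338,5)
g=crop(D,230,285,330,355,5)
def pad(x,h,w): 
    return cv2.copyMakeBorder(x,0,h-x.shape[0],0,w-x.shape[1],cv2.BORDER_CONSTANT)
cv2.imwrite("pics/c1.png",np.hstack([a,b])); cv2.imwrite("pics/c2.png",e);cv2.imwrite("pics/c3.png",g)
E
```

```text
lens [491. 240.  33.]
lens [494. 243.  33.]
vb [ 488. -226.   12.]
vb [ 479. -223.   12.]
timer [463.   6.   9.]
timer [460.   8.   9.]
vial [554.  21.   5.]
vial [558.  22.   5.]
dropper [536. -48.   5.]
dropper [538. -50.   5.]
```

View pics/c1.png

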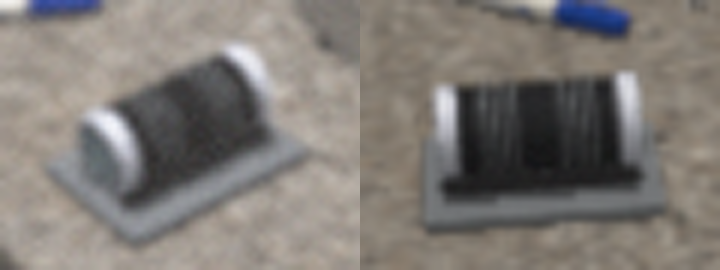

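View pics/c2.png

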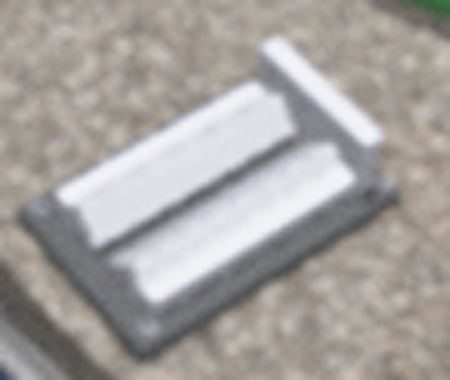

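View pics/c3.png

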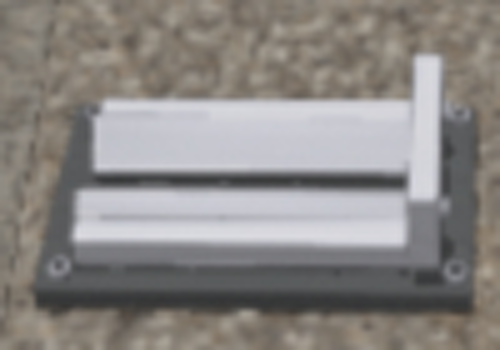

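Run:
```python
from h import *
from rig import ctrl
s=ctrl.sense();T=Rt(s);print(T.round(3))
S=load("scene0.npz");D=load("side0.npz")
# lens axis direction: scene ends; crop 6x offset 255,180 ; plate corners at z=8
def p(c,u,v,z): return atz(c["intrinsics"],c["T"],u,v,z)
sc=[(48,168),(138,243),(312,152)]
P=[p(S,255+u/6,180+v/6,4) for u,v in sc];print(np.round(P))
sd=[(423,230),(663,208)]
Q=[p(D,260+(u-360)/6,175+v/6,0) for u,v in sd];print(np.round(Q))
for a,b in[(P[1],P[2]),(Q[0],Q[1])]: print("rest yaw",np.arctan2(b[1]-a[1],b[0]-a[0]))
Q=[p(D,230+u/5,285+v/5,0) for u,v in[(36,304),(473,312)]]
print(np.round(Q),np.arctan2(*(Q[1]-Q[0])[1::-1]))
P=[p(S,345+u/5,262+v/5,12) for u,v in[(22,210),(142,345),(395,192)]]
print(np.round(P),np.arctan2(*(P[2]-P[1])[1::-1]),np.mean([P[0],P[2]],0))
tgt=np.array([492,241,250.]);print("off",T[:3,:3].T@(tgt-T[:3,3]))
```

```text
[[ 2.48000e-01  0.00000e+00 -9.69000e-01  1.30315e+02]
 [ 9.69000e-01  0.00000e+00  2.48000e-01  5.08584e+02]
 [ 0.00000e+00 -1.00000e+00 -0.00000e+00  2.48287e+02]
 [ 0.00000e+00  0.00000e+00  0.00000e+00  1.00000e+00]]
[[432. 277.   4.]
 [437. 196.   4.]
 [556. 203.   4.]]
[[435. 203.   0.]
 [553. 214.   0.]]
rest yaw 0.0594301472334403
rest yaw 0.09396013079726731
[[ 395. -266.    0.]
 [ 564. -280.    0.]] -0.08328684346223486
[[ 403. -178.   12.]
 [ 397. -267.   12.]
 [ 559. -281.   12.]] -0.08836828697897456 [ 480.60050833 -229.43227729   12.        ]
off [-169.44265875   -1.71359266 -416.78073228]
```

jog_arm:
  targets:
    - {"offset": [-0.008, 0, -0.02], "yaw": -0.02}
    - {"offset": [-0.02, 0.005, -0.05], "yaw": -0.05}
    - {"offset": [-0.034, 0.01, -0.085], "yaw": -0.08}
    - {"offset": [-0.049, 0.015, -0.12], "yaw": -0.11}
    - {"offset": [-0.063, 0.02, -0.155], "yaw": -0.14}
    - {"offset": [-0.077, 0.025, -0.19], "yaw": -0.17}
    - {"offset": [-0.091, 0.03, -0.225], "yaw": -0.2}
    - {"offset": [-0.106, 0.035, -0.26], "yaw": -0.23}
    - {"offset": [-0.12, 0.04, -0.295], "yaw": -0.26}
    - {"offset": [-0.134, 0.045, -0.33], "yaw": -0.29}
    - {"offset": [-0.148, 0.048, -0.365], "yaw": -0.31}
    - {"offset": [-0.16, 0.048, -0.395], "yaw": -0.327}
  fingers: 0.085
  grip_force: 40

```text
time_s: 2.2
eef_pos: [474.7, 253.7, 199.6]
ee_rot: [0.481, -0.48, -0.518, 0.519]
force: [0.1, 0.2, -0.3]
grip_width: 0.994
```

Run:
```python
from h import *
from rig import ctrl
s=ctrl.sense();c=ctrl.capture("wrist");T=Rt(s);print(s["time_s"],T.round(3),s["joints"].round(2))
cv2.imwrite("pics/w1.png",c["img"][:,:,::-1]);np.savez("w1.npz",TC=T@c["mount"],**c)
for t in ["lens","rest"]:
  for b in ctrl.boxes_of("wrist",t): print(t,b["score"],np.round(b["box"]))
```

```text
2.2 [[-7.60000e-02 -1.00000e-03 -9.97000e-01  4.74745e+02]
 [ 9.97000e-01 -0.00000e+00 -7.60000e-02  2.53715e+02]
 [-0.00000e+00 -1.00000e+00  1.00000e-03  1.99644e+02]
 [ 0.00000e+00  0.00000e+00  0.00000e+00  1.00000e+00]] [ 0.27  0.38  1.53 -0.    1.23 -1.37]
lens 0.94 [285. 137. 330. 249.]
lens 0.82 [591. 216. 640. 266.]
rest 0.59 [266. 127. 350. 240.]
```

View pics/w1.png

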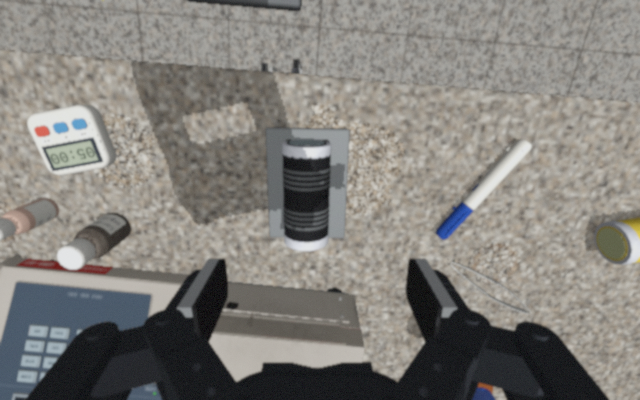

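```bash
cat >> h.py <<'E'
def cylpts(x,y,z,yaw,r=23.,L=100.):
    a=np.linspace(0,2*np.pi,40,endpoint=False); P=[]
    for e in(-L/2,L/2): P.append(np.c_[np.full(40,e),r*np.cos(a),r*np.sin(a)])
    P=np.vstack(P); c,s=np.cos(yaw),np.sin(yaw)
    return P@np.array([[c,-s,0],[s,c,0],[0,0,1]]).T+[x,y,z]
def fitcyl(K,T,mask,x0,z):
    from scipy.optimize import minimize
    def f(p):
        h=cv2.convexHull((proj(K,T,cylpts(p[0],p[1],z,p[2]/100))*4).astype(np.float32))
        m=np.zeros((1600,2560),np.uint8); cv2.fillConvexPoly(m,np.round(h*16).astype(np.int32),1,shift=4)
        m=cv2.resize(m.astype(np.float32),(640,400),interpolation=cv2.INTER_AREA)
        return np.abs(m-mask).sum()
    r=minimize(f,x0,method="Nelder-Mead",options=dict(initial_simplex=[x0,[x0[0]+6,x0[1],x0[2]],[x0[0],x0[1]+6,x0[2]],[x0[0],x0[1],x0[2]+8]],xatol=.1,fatol=.5))
    return r.x,r.fun,mask.sum()
E
python3 - <<'E'
from h import *
from rig import ctrl
w=load("w1.npz");K,T=w["intrinsics"],w["TC"]
b=ctrl.regions_of("wrist","lens")[0];m=b["region"].astype(np.float32);print(b["box"])
r=fitcyl(K,T,m,[492.,241.,7.6],33.5);print(r)
g=w["img"][:,:,::-1].copy();h=cv2.convexHull(proj(K,T,cylpts(r[0][0],r[0][1],33.5,r[0][2]/100)).astype(np.float32))
cv2.polylines(g,[np.round(h*16).astype(np.int32)],True,(0,0,255),1,cv2.LINE_AA,4)
# rest plate corners z=8
for yaw in [r[0][2]/100]:
    c,s=np.cos(yaw),np.sin(yaw)
    q=np.array([[x*c-y*s+r[0][0],x*s+y*c+r[0][1],8] for x,y in[(-60,-42),(60,-42),(60,42),(-60,42)]])
    cv2.polylines(g,[np.round(proj(K,T,q)*16).astype(np.int32)],True,(0,255,0),1,cv2.LINE_AA,4)
cv2.imwrite("pics/w1b.png",cv2.resize(g[110:260,250:370],None,fx=4,fy=4,interpolation=cv2.INTER_CUBIC))
Tt=Rt(ctrl.sense());print(ctrl.sense()["time_s"],Tt[:3,:3].T@(np.array([r[0][0],r[0][1],41])-Tt[:3,3]),np.arctan2(Tt[1,0],Tt[0,0])-np.pi/2)
E
```

```text
[284.4, 136.1, 331.2, 251.1]
(array([490.85949747, 245.8327611 ,   5.79471531]), np.float64(159.0), np.float32(5086.0))
2.4 [-10.71154008 159.03531097 -16.87225921] 0.07468626076030649
```

View pics/w1b.png

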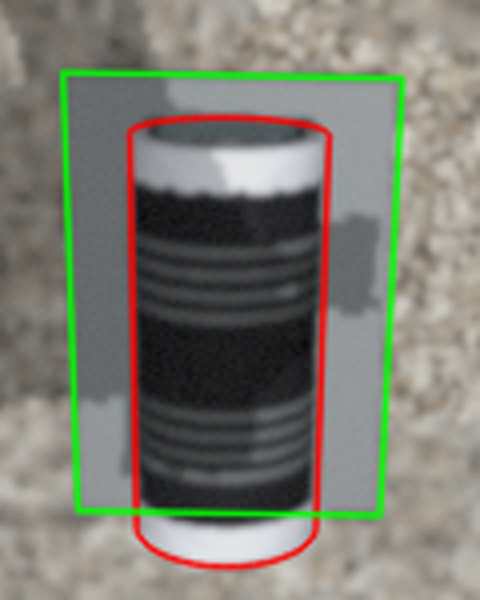

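jog_arm:
  targets:
    - {"offset": [-0.005, 0.01, -0.008], "yaw": 0.008}
    - {"offset": [-0.011, 0.03, -0.017], "yaw": 0.015}
    - {"offset": [-0.011, 0.055, -0.017], "yaw": 0.015}
    - {"offset": [-0.011, 0.08, -0.017], "yaw": 0.015}
    - {"offset": [-0.011, 0.1, -0.017], "yaw": 0.015}
    - {"offset": [-0.011, 0.115, -0.017], "yaw": 0.015}
    - {"offset": [-0.011, 0.13, -0.017], "yaw": 0.015}
    - {"offset": [-0.011, 0.14, -0.017], "yaw": 0.015}
    - {"offset": [-0.011, 0.15, -0.017], "yaw": 0.015}
    - {"offset": [-0.011, 0.156, -0.017], "yaw": 0.015}
    - {"offset": [-0.011, 0.159, -0.017], "yaw": 0.015}
    - {"offset": [-0.011, 0.159, -0.017], "yaw": 0.015}

```text
time_s: 3.4
eef_pos: [490.9, 245.6, 40.7]
ee_rot: [0.485, -0.485, -0.514, 0.515]
force: [-0.0, -0.3, 0.6]
grip_width: 0.998
```

Run:
```python
from h import *
from rig import ctrl
s=ctrl.sense();c=ctrl.capture("wrist");print(Rt(s).round(3))
cv2.imwrite("pics/w2.png",c["img"][:,:,::-1])
```

```text
[[-6.00000e-02 -1.00000e-03 -9.98000e-01  4.90891e+02]
 [ 9.98000e-01 -0.00000e+00 -6.00000e-02  2.45626e+02]
 [ 0.00000e+00 -1.00000e+00  1.00000e-03  4.07440e+01]
 [ 0.00000e+00  0.00000e+00  0.00000e+00  1.00000e+00]]
```

View pics/w2.png

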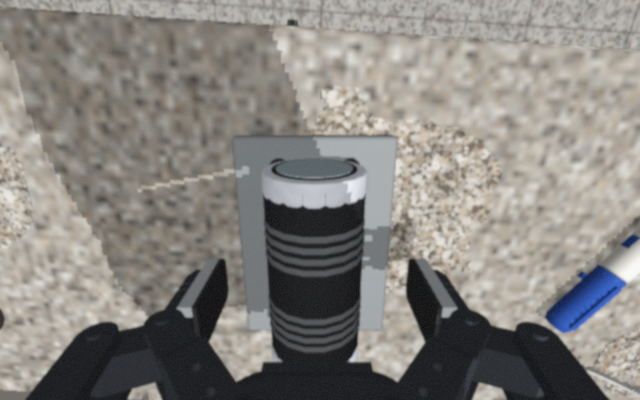

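jog_arm:
  targets:
    - {"offset": [0, 0, 0], "yaw": 0}
    - {"offset": [0, 0, 0], "yaw": 0}
    - {"offset": [0, 0, 0], "yaw": 0}
    - {"offset": [0, 0, 0], "yaw": 0}
    - {"offset": [0, 0, 0], "yaw": 0}
    - {"offset": [0, 0, 0], "yaw": 0}
    - {"offset": [0, 0, 0], "yaw": 0}
    - {"offset": [0, 0, 0], "yaw": 0}
    - {"offset": [0, 0, 0], "yaw": 0}
    - {"offset": [0, 0, 0], "yaw": 0}
  fingers: 0.03
  grip_force: 40

```text
time_s: 4.28
eef_pos: [491.5, 244.6, 42.1]
ee_rot: [0.484, -0.485, -0.514, 0.515]
force: [-1.9, -7.7, 7.6]
grip_width: 0.518
```

jog_arm:
  targets:
    - {"offset": [0, -0.003, 0], "yaw": 0}
    - {"offset": [0, -0.01, 0], "yaw": 0}
    - {"offset": [0, -0.025, 0], "yaw": 0}
    - {"offset": [0, -0.045, 0], "yaw": 0}
    - {"offset": [0, -0.065, 0], "yaw": 0}
    - {"offset": [0, -0.085, 0], "yaw": 0}
    - {"offset": [0, -0.105, 0], "yaw": 0}
    - {"offset": [0, -0.125, 0], "yaw": 0}
    - {"offset": [0, -0.145, 0], "yaw": 0}
    - {"offset": [0, -0.155, 0], "yaw": 0}
    - {"offset": [0, -0.16, 0], "yaw": 0}

```text
time_s: 5.2
eef_pos: [491.7, 245.2, 203.7]
ee_rot: [-0.484, 0.486, 0.515, -0.514]
force: [0.4, -0.0, -2.3]
grip_width: 0.526
```

Run:
```python
from h import *
from rig import ctrl
s=ctrl.sense();c=ctrl.capture("wrist");T=Rt(s);print(T.round(3),s["force"],s["wrist_torque"],s["grip_width"])
cv2.imwrite("pics/w3.png",c["img"][:,:,::-1]);np.savez("w3.npz",T0=T,**c)
# vblock rough: origin (480.6,-229.5), yaw -.086 ; view pose 15 mm back of it
t=np.array([430,-225,205.]);print(T[:3,:3].T@(t-T[:3,3]))
```

```text
[[-6.00000e-02  3.00000e-03 -9.98000e-01  4.91722e+02]
 [ 9.98000e-01 -1.00000e-03 -6.00000e-02  2.45176e+02]
 [-1.00000e-03 -1.00000e+00 -2.00000e-03  2.03733e+02]
 [ 0.00000e+00  0.00000e+00  0.00000e+00  1.00000e+00]] [ 0.36961465 -0.02905408 -2.34543964] [-0.0643443   0.01602804  0.02285549] 0.5257211688523274
[-465.60380484   -1.03954655   89.93964671]
```

View pics/w3.png

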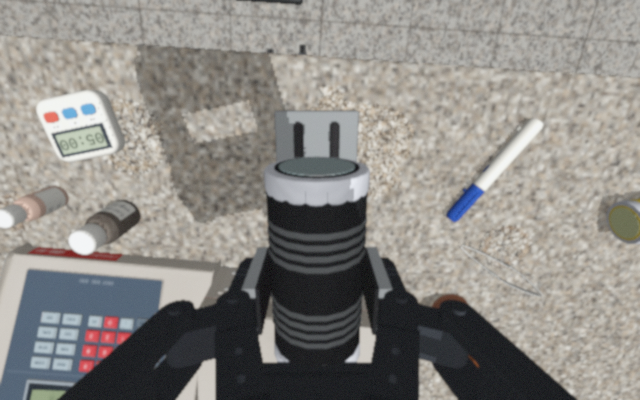

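jog_arm:
  targets:
    - {"offset": [-0.008, 0, 0.002], "yaw": 0.01}
    - {"offset": [-0.025, 0, 0.005], "yaw": 0.02}
    - {"offset": [-0.055, 0, 0.012], "yaw": 0.03}
    - {"offset": [-0.09, 0, 0.019], "yaw": 0.045}
    - {"offset": [-0.13, 0, 0.027], "yaw": 0.06}
    - {"offset": [-0.17, 0, 0.036], "yaw": 0.08}
    - {"offset": [-0.21, 0, 0.044], "yaw": 0.1}
    - {"offset": [-0.25, 0, 0.052], "yaw": 0.115}
    - {"offset": [-0.285, 0, 0.06], "yaw": 0.13}
    - {"offset": [-0.315, 0, 0.066], "yaw": 0.14}
    - {"offset": [-0.338, 0, 0.07], "yaw": 0.146}
    - {"offset": [-0.351, 0, 0.073], "yaw": 0.146}

```text
time_s: 6.25
eef_pos: [438.8, -112.1, 202.7]
ee_rot: [-0.522, 0.522, 0.477, -0.477]
force: [-0.7, -0.2, -2.9]
grip_width: 0.523
```

Run:
```python
from h import *
from rig import ctrl
s=ctrl.sense();c=ctrl.capture("wrist");T=Rt(s);print(T.round(3),s["force"],s["dq"].round(3))
cv2.imwrite("pics/w4.png",c["img"][:,:,::-1]);np.savez("w4.npz",T0=T,TC=T@c["mount"],**c)
```

```text
[[ 8.90000e-02  0.00000e+00 -9.96000e-01  4.38762e+02]
 [ 9.96000e-01 -0.00000e+00  8.90000e-02 -1.12098e+02]
 [-0.00000e+00 -1.00000e+00 -0.00000e+00  2.02656e+02]
 [ 0.00000e+00  0.00000e+00  0.00000e+00  1.00000e+00]] [-0.66087867 -0.22788902 -2.93950383] [-0.309  0.021 -0.022  0.013  0.009 -0.323]
```

View pics/w4.png

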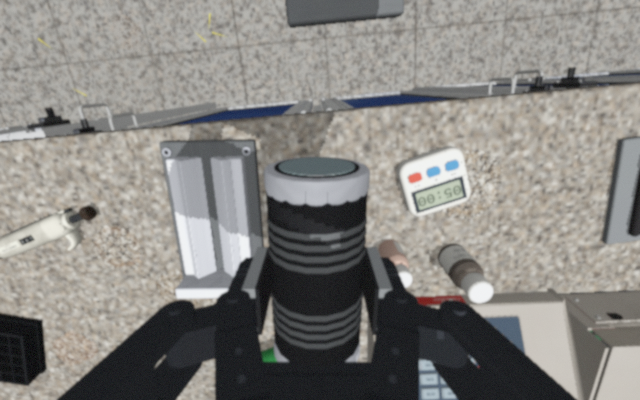

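Run:
```python
from h import *
from rig import ctrl
for i in range(4): ctrl.capture("wrist")
s=ctrl.sense();c=ctrl.capture("wrist");T=Rt(s);print(s["time_s"],T.round(3),s["dq"].round(3))
np.savez("w5.npz",T0=T,TC=T@c["mount"],**c)
K,TC=c["intrinsics"],T@c["mount"]
g=cv2.resize(c["img"][130:310,150:270,::-1],None,fx=4,fy=4,interpolation=cv2.INTER_CUBIC)
cv2.imwrite("pics/w5raw.png",g)
```

```text
6.5 [[ 8.60000e-02  1.00000e-03 -9.96000e-01  4.39631e+02]
 [ 9.96000e-01 -0.00000e+00  8.60000e-02 -1.08967e+02]
 [-0.00000e+00 -1.00000e+00 -1.00000e-03  2.03182e+02]
 [ 0.00000e+00  0.00000e+00  0.00000e+00  1.00000e+00]] [ 0.016 -0.003 -0.007  0.001 -0.001 -0.004]
```

View pics/w5raw.png

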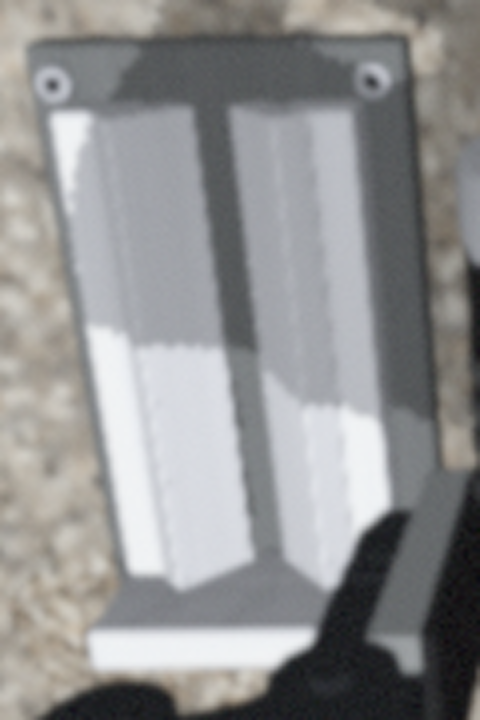

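```bash
cat > vb.py <<'E'
from h import *
from scipy.optimize import least_squares
w=load("w5.npz");K,TC=w["intrinsics"],w["TC"]
obs=[((30,40),(-85,-48,12)),((405,40),(-85,48,12)),((88,630),(60,-38,52)),((92,668),(72,-38,52)),((100,112),(-70,-20,34)),((170,590),(60,-20,34))]
uv=np.array([o[0] for o in obs])/4.+[150,130]; P=np.array([o[1] for o in obs],float)
def tr(p,P):
    c,s=np.cos(p[2]),np.sin(p[2]); return P@np.array([[c,-s,0],[s,c,0],[0,0,1]]).T+[p[0],p[1],0]
f=lambda p:(proj(K,TC,tr([p[0],p[1],p[2]/100],P))-uv).ravel()
r=least_squares(f,[480,-228,-8.6],loss="soft_l1");p=[r.x[0],r.x[1],r.x[2]/100];print(p,(f(r.x).reshape(-1,2)*4).round(1))
def draw(img,K,T,off,sc,fn):
    x0,y0,x1,y1=off
    g=cv2.resize(img[y0:y1,x0:x1,::-1],None,fx=sc,fy=sc,interpolation=cv2.INTER_CUBIC)
    L=[[(-85,-48,12),(85,-48,12),(85,48,12),(-85,48,12),(-85,-48,12)],[(60,-38,52),(60,38,52),(72,38,52),(72,-38,52),(60,-38,52)],[(-70,-20,34),(60,-20,34)],[(-70,20,34),(60,20,34)]]
    for l,col in zip(L,[(0,255,0),(0,0,255),(255,0,0),(255,0,0)]):
        q=(proj(K,T,tr(p,np.array(l,float)))-[x0,y0]+.5)*sc-.5
        cv2.polylines(g,[np.round(q*16).astype(np.int32)],False,col,1,cv2.LINE_AA,4)
    cv2.imwrite(fn,g)
if __name__=="__main__":
    import sys
    if len(sys.argv)>1: p=[float(v) for v in sys.argv[1:4]]
    draw(w["img"],K,TC,(150,130,270,310),4,"pics/v1_%s.png"%len(sys.argv))
    S=load("scene0.npz");D=load("side0.npz")
    draw(S["img"],S["intrinsics"],S["T"],(345,262,435,338),5,"pics/v2_%s.png"%len(sys.argv))
    draw(D["img"],D["intrinsics"],D["T"],(230,285,330,355),5,"pics/v3_%s.png"%len(sys.argv))
E
python3 vb.py; python3 -c "
import cv2,numpy as np
a=[cv2.imread('pics/v%d_1.png'%i) for i in(2,3)]
a=[cv2.copyMakeBorder(x,0,380-x.shape[0],0,0,cv2.BORDER_CONSTANT) for x in a]
x=np.hstack(a);cv2.imwrite('pics/v23.png',cv2.resize(x,(800,int(x.shape[0]*800/x.shape[1]))))"
```

```text
[np.float64(481.4981393984058), np.float64(-224.5348746327015), np.float64(-0.07990239703313767)] [[-8.3 -0.3]
 [ 1.1 -2.7]
 [-4.8 -0.5]
 [-1.6  0.7]
 [ 6.1  5.3]
 [ 8.5 -0.8]]
```

View pics/v1_1.png

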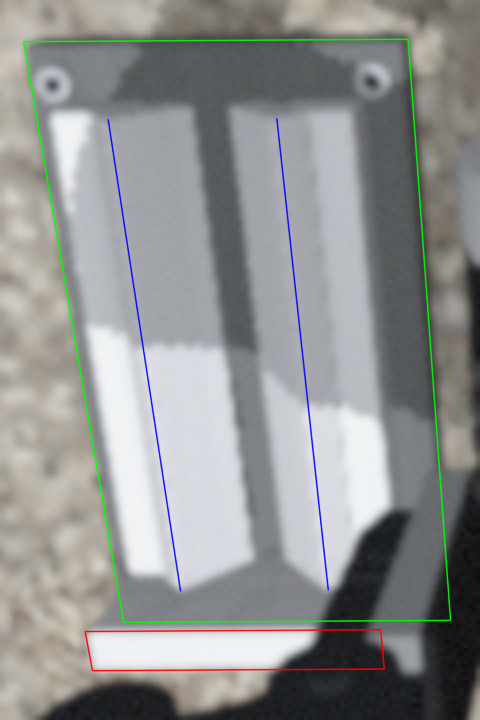

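View pics/v23.png

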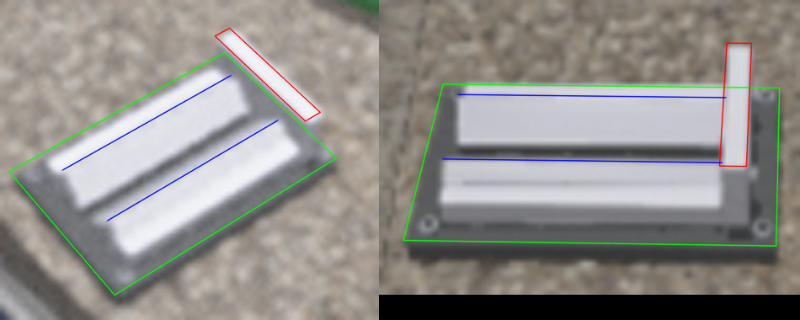

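jog_arm:
  targets:
    - {"offset": [-0.008, 0, -0.003], "yaw": 0}
    - {"offset": [-0.025, 0, -0.01], "yaw": -0.006}
    - {"offset": [-0.05, 0, -0.02], "yaw": -0.006}
    - {"offset": [-0.08, 0.01, -0.032], "yaw": -0.006}
    - {"offset": [-0.1, 0.025, -0.04], "yaw": -0.006}
    - {"offset": [-0.11, 0.045, -0.0437], "yaw": -0.006}
    - {"offset": [-0.1115, 0.065, -0.0437], "yaw": -0.006}
    - {"offset": [-0.1115, 0.085, -0.0437], "yaw": -0.006}
    - {"offset": [-0.1115, 0.1, -0.0437], "yaw": -0.006}
    - {"offset": [-0.1115, 0.108, -0.0437], "yaw": -0.006}
    - {"offset": [-0.1115, 0.11, -0.0437], "yaw": -0.006}
    - {"offset": [-0.1115, 0.11, -0.0437], "yaw": -0.006}

```text
time_s: 7.55
eef_pos: [474.2, -223.5, 93.4]
ee_rot: [-0.519, 0.52, 0.48, -0.48]
force: [0.5, 0.0, -2.9]
grip_width: 0.524
```

Run:
```python
from h import *
from rig import ctrl
import vb
for n in("side","scene","wrist"): 
    s=ctrl.sense();c=ctrl.capture(n);np.savez("a_%s.npz"%n,T0=Rt(s),**c)
    print(n,[(round(b["score"],2),np.round(b["box"])) for b in ctrl.boxes_of(n,"lens")])
    if n=="wrist": cv2.imwrite("pics/a_wrist.png",c["img"][:,:,::-1])
    else: vb.draw(c["img"],c["intrinsics"],c["T"],(220,245,340,355) if n=="side" else (340,235,460,345),5,"pics/a_%s.png"%n)
s=ctrl.sense();print(s["time_s"],Rt(s).round(3),s["force"],s["dq"].round(3))
```

```text
[np.float64(481.4981393984058), np.float64(-224.5348746327015), np.float64(-0.07990239703313767)] [[-8.3 -0.3]
 [ 1.1 -2.7]
 [-4.8 -0.5]
 [-1.6  0.7]
 [ 6.1  5.3]
 [ 8.5 -0.8]]
side [(0.85, array([248., 282., 303., 309.])), (0.55, array([361., 278., 398., 326.])), (0.51, array([291., 137., 306., 155.]))]
scene [(0.91, array([366., 273., 395., 298.])), (0.91, array([413., 243., 451., 268.])), (0.56, array([226., 144., 250., 162.]))]
wrist [(0.67, array([268., 155., 370., 364.]))]
7.85 [[ 7.90000e-02  2.00000e-03 -9.97000e-01  4.74280e+02]
 [ 9.97000e-01 -1.00000e-03  7.90000e-02 -2.23775e+02]
 [-1.00000e-03 -1.00000e+00 -2.00000e-03  9.40640e+01]
 [ 0.00000e+00  0.00000e+00  0.00000e+00  1.00000e+00]] [ 0.37188587 -0.39599169 -2.7520848 ] [-0.004  0.004  0.003 -0.001 -0.001  0.002]
```

View pics/a_wrist.png

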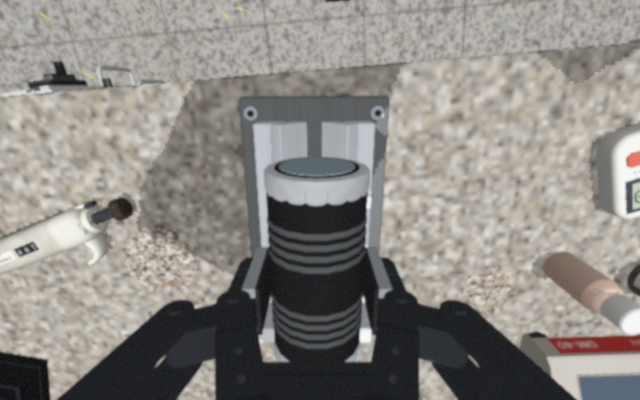

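View pics/a_side.png

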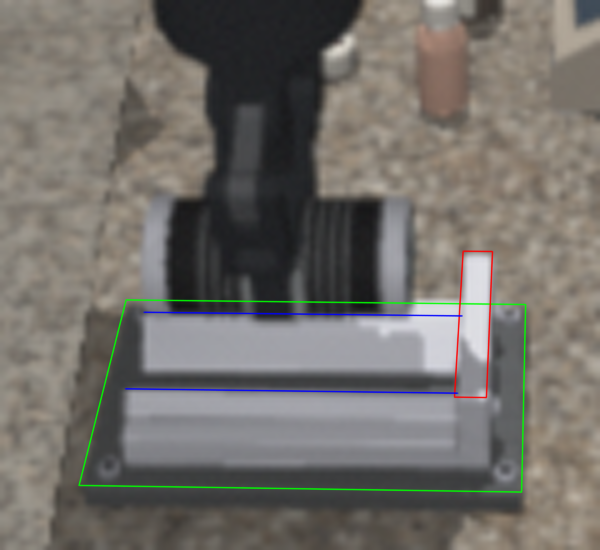

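View pics/a_scene.png

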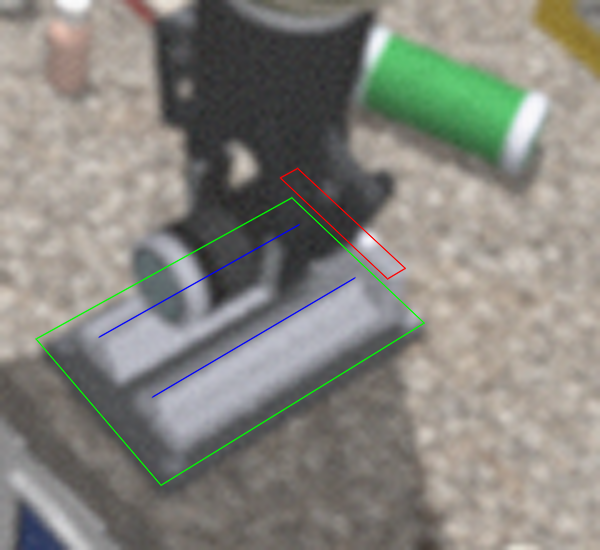

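jog_arm:
  targets:
    - {"offset": [-0.001, 0.004, 0], "yaw": 0}
    - {"offset": [-0.0015, 0.01, 0], "yaw": 0}
    - {"offset": [-0.0015, 0.018, 0], "yaw": 0}
    - {"offset": [-0.0015, 0.025, 0], "yaw": 0}
    - {"offset": [-0.0015, 0.03, 0], "yaw": 0}
    - {"offset": [-0.0015, 0.033, 0], "yaw": 0}
    - {"offset": [-0.0015, 0.034, 0], "yaw": 0}
    - {"offset": [-0.0015, 0.034, 0], "yaw": 0}

```text
time_s: 8.52
eef_pos: [474.2, -225.3, 59.8]
ee_rot: [-0.519, 0.52, 0.48, -0.48]
force: [0.0, -0.7, -2.7]
grip_width: 0.521
```

jog_arm:
  targets:
    - {"offset": [0, 0.001, 0], "yaw": 0}
    - {"offset": [0, 0.002, 0], "yaw": 0}
    - {"offset": [0, 0.003, 0], "yaw": 0}
    - {"offset": [0, 0.003, 0], "yaw": 0}
    - {"offset": [0, 0.003, 0], "yaw": 0}

```text
time_s: 8.93
eef_pos: [474.2, -225.3, 56.9]
ee_rot: [-0.519, 0.52, 0.48, -0.48]
force: [1.3, 0.4, -2.5]
grip_width: 0.519
```

jog_arm:
  targets:
    - {"offset": [0, 0.0005, 0], "yaw": 0}
    - {"offset": [0, 0.001, 0], "yaw": 0}
    - {"offset": [0, 0.001, 0], "yaw": 0}
    - {"offset": [0, 0.001, 0], "yaw": 0}

```text
time_s: 9.27
eef_pos: [474.2, -225.3, 55.9]
ee_rot: [-0.519, 0.52, 0.48, -0.48]
force: [0.6, -0.6, -2.0]
grip_width: 0.517
```

jog_arm:
  targets:
    - {"offset": [0, 0.0005, 0], "yaw": 0}
    - {"offset": [0, 0.001, 0], "yaw": 0}
    - {"offset": [0, 0.001, 0], "yaw": 0}
    - {"offset": [0, 0.001, 0], "yaw": 0}

```text
time_s: 9.6
eef_pos: [474.3, -225.5, 55.4]
ee_rot: [-0.518, 0.52, 0.48, -0.48]
force: [-3.0, 0.2, 5.2]
grip_width: 0.519
```

jog_arm:
  targets:
    - {"offset": [0, 0, -0.001], "yaw": 0}
    - {"offset": [0, 0, -0.002], "yaw": 0}
    - {"offset": [0, 0, -0.004], "yaw": 0}
    - {"offset": [0, 0, -0.006], "yaw": 0}
    - {"offset": [0, 0, -0.008], "yaw": 0}
    - {"offset": [0, 0, -0.01], "yaw": 0}
    - {"offset": [0, 0, -0.011], "yaw": 0}
    - {"offset": [0, 0, -0.012], "yaw": 0}
    - {"offset": [0, 0, -0.012], "yaw": 0}

```text
time_s: 10.35
eef_pos: [486.5, -226.4, 55.4]
ee_rot: [-0.518, 0.52, 0.48, -0.48]
force: [-2.9, -0.1, 2.6]
grip_width: 0.521
```

jog_arm:
  targets:
    - {"offset": [0, 0, -0.0007], "yaw": 0}
    - {"offset": [0, 0, -0.0014], "yaw": 0}
    - {"offset": [0, 0, -0.002], "yaw": 0}
    - {"offset": [0, 0, -0.0025], "yaw": 0}
    - {"offset": [0, 0, -0.0025], "yaw": 0}

```text
time_s: 10.77
eef_pos: [489.1, -226.6, 55.4]
ee_rot: [-0.518, 0.52, 0.48, -0.48]
force: [-4.3, 0.4, 3.1]
grip_width: 0.52
```

jog_arm:
  targets:
    - {"offset": [0, 0, -0.0005], "yaw": 0}
    - {"offset": [0, 0, -0.001], "yaw": 0}
    - {"offset": [0, 0, -0.0015], "yaw": 0}
    - {"offset": [0, 0, -0.0015], "yaw": 0}

```text
time_s: 11.1
eef_pos: [490.7, -226.7, 55.4]
ee_rot: [-0.518, 0.52, 0.48, -0.48]
force: [-4.2, 0.1, 3.2]
grip_width: 0.521
```

jog_arm:
  targets:
    - {"offset": [0, 0, -0.0005], "yaw": 0}
    - {"offset": [0, 0, -0.001], "yaw": 0}
    - {"offset": [0, 0, -0.001], "yaw": 0}
    - {"offset": [0, 0, -0.001], "yaw": 0}

```text
time_s: 11.43
eef_pos: [491.8, -226.8, 55.4]
ee_rot: [-0.518, 0.52, 0.48, -0.48]
force: [-3.9, 0.0, 1.5]
grip_width: 0.522
```

jog_arm:
  targets:
    - {"offset": [0, 0.0002, -0.0005], "yaw": 0}
    - {"offset": [0, 0.0002, -0.001], "yaw": 0}
    - {"offset": [0, 0.0002, -0.001], "yaw": 0}
    - {"offset": [0, 0.0002, -0.001], "yaw": 0}

```text
time_s: 11.77
eef_pos: [492.4, -226.9, 55.4]
ee_rot: [-0.518, 0.52, 0.48, -0.48]
force: [-8.2, 0.1, 6.0]
grip_width: 0.519
```

jog_arm:
  targets:
    - {"offset": [0, 0, -0.0005], "yaw": 0}
    - {"offset": [0, 0, -0.001], "yaw": 0}
    - {"offset": [0, 0, -0.001], "yaw": 0}
    - {"offset": [0, 0, -0.001], "yaw": 0}

```text
time_s: 12.1
eef_pos: [492.4, -226.9, 55.4]
ee_rot: [-0.519, 0.519, 0.48, -0.48]
force: [-11.6, -0.0, 7.0]
grip_width: 0.52
```

jog_arm:
  targets:
    - {"offset": [0, 0, -0.0004], "yaw": 0}
    - {"offset": [0, 0, -0.0004], "yaw": 0}
    - {"offset": [0, 0, -0.0004], "yaw": 0}
    - {"offset": [0, 0, -0.0004], "yaw": 0}
    - {"offset": [0, 0, -0.0004], "yaw": 0}
    - {"offset": [0, 0, -0.0004], "yaw": 0}
    - {"offset": [0, 0, -0.0004], "yaw": 0}
    - {"offset": [0, 0, -0.0004], "yaw": 0}
  fingers: 0.075
  grip_force: 20

```text
time_s: 12.77
eef_pos: [492.9, -226.9, 55.4]
ee_rot: [-0.519, 0.519, 0.48, -0.48]
force: [-0.2, 0.1, 0.0]
grip_width: 0.878
```

Run:
```python
from h import *
from rig import ctrl
import vb
for n in("side","wrist"): 
    s=ctrl.sense();c=ctrl.capture(n)
    if n=="wrist": cv2.imwrite("pics/b_wrist.png",c["img"][:,:,::-1])
    else: vb.draw(c["img"],c["intrinsics"],c["T"],(220,245,340,355),5,"pics/b_%s.png"%n)
print(s["force"],s["grip_width"])
```

```text
[np.float64(481.4981393984058), np.float64(-224.5348746327015), np.float64(-0.07990239703313767)] [[-8.3 -0.3]
 [ 1.1 -2.7]
 [-4.8 -0.5]
 [-1.6  0.7]
 [ 6.1  5.3]
 [ 8.5 -0.8]]
[0.01649249 0.52880236 0.16326835] 0.8777293793682458
```

View pics/b_side.png

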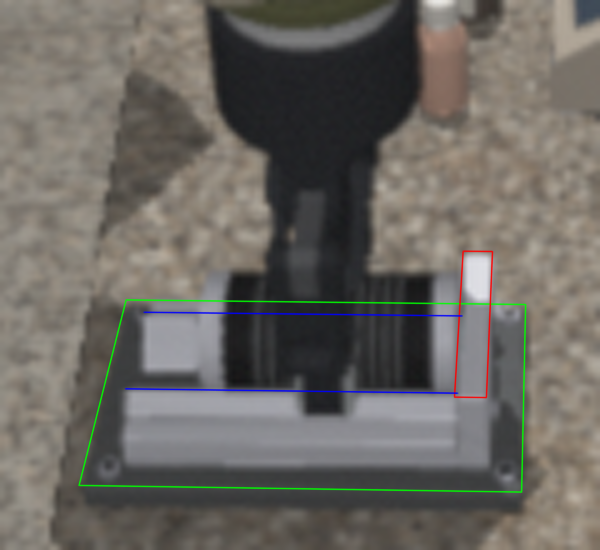

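View pics/b_wrist.png

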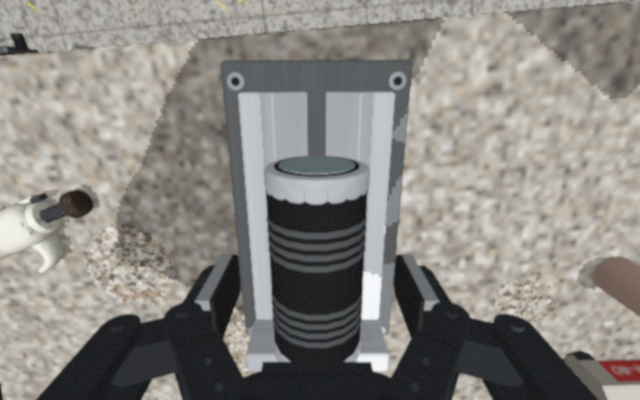

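jog_arm:
  targets:
    - {"offset": [0, -0.005, 0], "yaw": 0}
    - {"offset": [0, -0.015, 0], "yaw": 0}
    - {"offset": [0, -0.03, 0], "yaw": 0}
    - {"offset": [0, -0.05, 0], "yaw": 0}
    - {"offset": [0, -0.075, 0], "yaw": 0}
    - {"offset": [0, -0.1, 0.005], "yaw": 0}
    - {"offset": [0, -0.13, 0.02], "yaw": 0}
    - {"offset": [0, -0.15, 0.03], "yaw": 0}
    - {"offset": [0, -0.16, 0.035], "yaw": 0}
    - {"offset": [0, -0.16, 0.035], "yaw": 0}
    - {"offset": [0, -0.16, 0.035], "yaw": 0}
  fingers: 0.085

```text
time_s: 13.78
eef_pos: [458.1, -224.0, 215.2]
ee_rot: [-0.519, 0.519, 0.48, -0.48]
force: [-0.1, 0.2, -0.2]
grip_width: 0.996
```

Run:
```python
from h import *
from rig import ctrl
import vb
c=ctrl.capture("side");vb.draw(c["img"],c["intrinsics"],c["T"],(220,215,340,355),4,"pics/d_side.png")
for n in ("timer","vial","dropper"): print(n,[(round(b["score"],2),np.round(b["box"])) for b in ctrl.boxes_of("side",n)][:1])
s=ctrl.sense();c=ctrl.capture("wrist");T=Rt(s);K,TC=c["intrinsics"],T@c["mount"]
L=ctrl.regions_of("wrist","lens");print([(b["score"],b["box"]) for b in L])
m=L[0]["region"].astype(np.float32)
r=fitcyl(K,TC,m,[491.,-225.,-8.],46.5);print(r,s["time_s"])
cv2.imwrite("pics/d_wrist.png",c["img"][:,:,::-1])
```

```text
[np.float64(481.4981393984058), np.float64(-224.5348746327015), np.float64(-0.07990239703313767)] [[-8.3 -0.3]
 [ 1.1 -2.7]
 [-4.8 -0.5]
 [-1.6  0.7]
 [ 6.1  5.3]
 [ 8.5 -0.8]]
timer [(0.76, array([263., 241., 292., 264.]))]
vial [(0.68, array([310., 223., 318., 249.]))]
dropper [(0.54, array([302., 243., 313., 266.]))]
[(0.87, [296.5, 158.9, 342.6, 264.6]), (0.86, [313.9, 312.5, 401.5, 368.7])]
(array([ 491.89445966, -225.70983625,   -7.68880975]), np.float64(146.9375), np.float32(4820.0)) 13.9833
```

View pics/d_wrist.png

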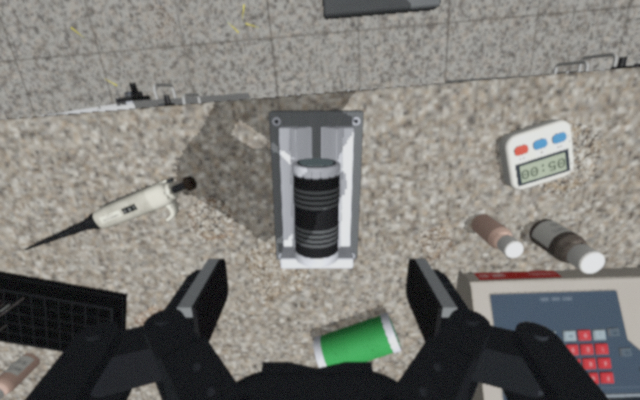

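View pics/d_side.png

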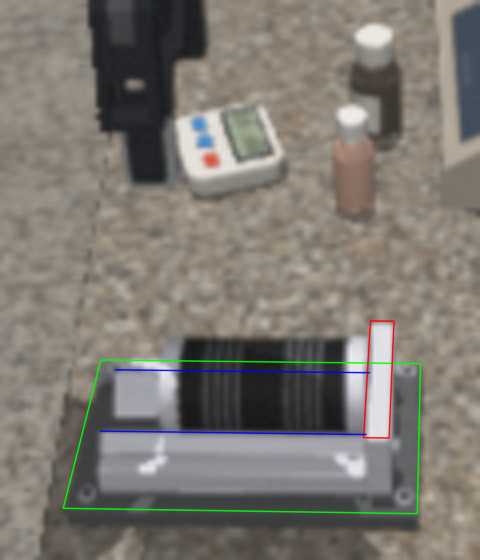

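The barrel lies in the groove at wrist (316,210), with its far ring against the stop plate (316,263). The fit puts its centre at (491.9, -225.7) mm against an expected seat of (491.5, -225.3), with 0.003 rad of yaw difference. The timer and both vials are where they were, so I'm handing in.

```bash
python3 -c "
from rig import ctrl
print(ctrl.finish_job())"
```

```text
the job is handed in; nothing more can be done
None
```

The black barrel is in the V-groove against the stop plate, released, with the arm clear above it. I handed the job in at about 14 s of the 48 s allowed, and no verdict was reported.

- **Placing:** I gripped the barrel on its rest and carried it over the timer and vials. I lowered it until both flanks took the load (about 8 N upward, almost no side force), then slid it along the groove at about 4 N.
- **Reaching the stop:** The barrel stopped advancing at a tool x of 492.4 mm. The push force rose to about 11.6 N, and I let go there.
- **Final position:** A fit to the last wrist picture puts the barrel's centre about 0.6 mm from the estimated seat and its yaw within 0.003 rad of the groove. The side view shows its end at the stop plate with no visible gap, and the tool force was about 0.
- **Timer and vials:** In the side camera their boxes match the start pictures to within about 3 px, and both vials are upright.
- **Weaker points:**
  - My fit of the V-block left errors of up to about 2 px, roughly 2 mm.
  - Before lowering, the wrist view showed about 1.5 mm of sideways offset, which I corrected.
  - I judged the flank and stop contacts only from the wrist force and the pictures.

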